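Gauge the screw holder's bore and record it on the scale

ROBOT

A 6-joint arm with a two-finger parallel gripper is mounted at the origin on the work surface. World frame = base frame: x ahead of the robot, y to its left, z up, the work surface at z = 0. Lengths are in mm, angles in degrees, forces in N, time in s.
With the tool pointing down it reaches from about 350 to 850 mm from the base axis. Payload 8.1 kg.
Tool frame: the origin (TCP) lies midway between the tips of the shut fingers; the grasp point (between the pads) lies 19 mm behind it; z points along the fingers, y is the direction in which the jaws open and shut (so a half turn about z gives the same grasp; the last joint's range is limited). The gripper opens to 85 mm and grips with 20 to 120 N. Pads are 22 mm wide; open, the fingers measure 114 mm over their backs; the gripper's body (76 mm by 85 mm) begins 54 mm behind the grasp point. The pads swing forward as they close: fully open they stand 13 mm farther back than shut.
Start: joints at [-81.956, 7.471, 85.268, -0, 87.261, -4.893], TCP at [134.352, -584.769, 231.292] pointing down, gripper open.
Joint ranges: [-169.43, 169.43], [-51.17, 129.36], [1.28, 143.12], [-76.62, 256.62], [0, 156.53], [-152.29, 152.29]. Speed limits (degrees/s): [136.94, 136.94, 159.86, 180, 180, 180].

INTERFACE

Orientations are given as [roll, pitch, yaw] about the fixed x, y, z axes, in that order (R = Rz(yaw) Ry(pitch) Rx(roll)).
In Python, from bench import telemetry, snapshot, camera_params, job gives the robot as it stands. The module is installed in compiled form; this text tells all that it offers.
- The arm moves only by the shell command python3 -m jog 'ROWS' [FORCE]. ROWS is JSON, a list that holds one entry, the list of rows, each a list of 7 numbers: the shift along the tool's x, y, z in units of 50 mm (1.0 is 50 mm), then the turn, a rotation vector about the tool's x, y, z in units of 2 pi rad (1.0 is 2 pi rad), then the opening, from 0 (shut) to 1 (fully open). In form: [[[dx, dy, dz, rx, ry, rz, claw], ...]]. A call has 1 to 12 rows; each row shifts and turns the commanded pose from where the row before left it, along the tool's axes as they then stand; what a row does not reach is not made up. A row lasts 1/8 s, in which the tool goes at most 62.5 mm and 10.7 degrees, less where a joint would pass 70% of its speed; a pose out of reach is approached as far as the arm can. A call with a number of a shift or a turn outside -1 to 1 is refused whole. A call with a gripper value outside its range is refused whole. The fingers move at their own pace and stop on an object; FORCE is the grip in N (left out, the last holds). Time passes only in rows, so rows that do not move let the fingers close. It gives the time, the measured TCP pose, the force and the opening at its end, in the units of the state.
- telemetry.sense(): the state, without advancing time (a new reading comes with each control period).
- snapshot(name): name is "scene" or "top" or "wrist"; returns (picture, depth): 420x560x3 uint8, red, green, blue; 420x560 float32, mm along the optical axis (not along the pixel's ray), 0 where there is no reading.
- camera_params(name): a dict with "K" (3x3 intrinsics, pixels), "extrinsics" (4x4, takes a point from camera to world coordinates). Camera axes: x right, y down, z forward; pixel columns grow to the right and rows downward; lengths in mm; the calibration is good to about 2 mm. A picture is of the moment at which its call begins: read the wrist's pose just before it. camera_params takes no time and is no camera call; for the wrist camera it gives the pose at the moment of the call.
- job.hand_in(): hands the job in, once; it reports no verdict.
The state is a dict: "time": time; "joint_pos": joint angles; "qd": joint speeds; "joint_efforts": joint torques, N m; "tool_pos": TCP position; "tcp_rot": TCP orientation; "ft_force": force on the tool from outside, world axes, zero at the start; "wrist_torque": the same for the moment, N m; "finger_gap": finger opening in mm.
Only numpy, scipy, OpenCV 4.12 (cv2) and the standard library are available. Lean on these libraries where they do the work, as an engineer would, in place of code of your own. Each camera call takes 0.05 s, during which the arm holds its last target. There are 200 camera calls.

TASK

Take the depth rod from its wooden rest, slide it grip end up into the knurled screw holder's bore and ease it down, pushing the stiff follower inside ahead of it, until it bottoms dead, without forcing it. Then leave the rod standing there and move the red cursor on the scale to the number of millimetres of rod, grip included, that stand out above the holder's rim. Do not move the harmonica parts and the lamp base.

Things in the scene. Friction and masses are not known exactly. Their poses are not given: they have to be found in the camera images.
- rod: loose round depth rod, 110 mm long in all, 56 to 112 g: a steel shank 10 mm thick (lower 78 mm, foot chamfered over 3 mm) below a knurled brass grip 14 mm thick (upper 32 mm); starts upright in the wooden rest with its foot 10 mm above the bench. Origin at the centre of its foot, z along the rod towards the grip
- rod_top (a point): centre of the top end of the rod's brass grip
- rod_tip (a point): centre of the rod's foot
- rest: fixed pine block 70 x 70 x 40 mm high with a blind 12 mm hole, 30 mm deep, in the middle of its top, in which the rod starts. Origin at the centre of its underside
- holder: fixed knurled aluminium screw holder, a round post 40 mm across and 75 mm high with an upright blind bore 12 mm wide in the middle of its top; the mouth is countersunk to 20 mm over the top 7 mm. Origin at the centre of its underside, z up
- bore_mouth (a point): centre of the bore's mouth, level with the holder's flat rim, 75 mm above the bench; the rod's exposed length is the height of its top above this point
- follower (a joint): a brass disc inside the bore that slides down stiffly (about 5 N, and it stays where it is left) until it meets a hidden solid stop; value is metres moved down from its upper end: starts at 0 to 0.006, 0.018 when it is on the stop. The stop's depth differs every time, so the bottomed rod may stand out by anything from 48 to 69 mm; the follower's top, untouched, lies 22 to 44 mm below the mouth. The stop must not be loaded with more than 30 N
- scale: fixed aluminium scale bar 60 x 150 x 14 mm high, with a black tick every 10 mm from 0 to 100 mm along its y (longer ticks at 0, 50 and 100), zero at its -y end: the zero tick lies at y = -50 mm, the 100 tick at y = +50 mm. Origin at the centre of its underside
- cursor (a joint): cursor position on the scale, metres from the zero tick towards the bar's +y (0.048 = 48 mm); range 0 to 0.100, starts at 0 to 0.030; it slides with about 2 N of friction and stays where it is left
- cursor_top (a point): centre of the top of the red cursor block, which is 26 mm (along the bar's x) x 18 mm (along the bar's y) x 40 mm high and stands on the bar with its top 54.5 mm above the bench, 12 mm to the +x side of the bar's middle line; its middle along y is what reads on the ticks
- lamp_base: loose white ceramic lamp base, 96 mm across, 78 mm high with its brass twist socket; bystander, origin at the centre of its underside
- cover_plate: loose chrome harmonica cover plate, 28 x 102 x 10 mm; bystander, origin at the centre of its underside
- comb: loose black ebony harmonica comb, 25 x 102 x 6 mm; bystander, origin at the centre of its underside
- shim_gauge: loose brass shim gauge, 13 x 85 x 5 mm; bystander, origin at the centre of its underside
Mind the look-alikes: they are no part of the job. Leave any purple look-alike of the scale alone. Leave any blue look-alike of the holder alone.

How it is judged:
By the outcome, as a careful person would: the job done as asked, in the order asked, and still so for the second after the job is handed in, with the robot touching nothing.
It also fails if it takes over 59 s, if anything falls off the work surface, if the arm or the gripper's body presses on something with over 40 N, if the wrist force passes 120 N, or if a joint passes its speed limit or range.

## Working session

There is one attempt and no reset: what is moved stays moved. The work goes in short steps, Python scripts to look and compute and a shell command to move; the robot and the scene stay as the last step left them, time stands still between calls to the robot, and variables do not carry over. Pictures are saved under pics/ and viewed, about 8 in all and at most 12, crops included, and the job is handed in when it is done.

```bash
mkdir -p pics; python3 - <<'E'
from bench import telemetry, snapshot, camera_params
import cv2,numpy as np
for n in("scene","top"):
    p,d=snapshot(n); cv2.imwrite(f"pics/{n}0.png",p[:,:,::-1]); np.savez(f"{n}0.npz",p=p,d=d)
    c=camera_params(n); print(n,np.round(c["K"],1).tolist(),np.round(c["extrinsics"],3).tolist())
print(telemetry.sense())
E
```

```text
scene [[393.0, 0.0, 278.8], [0.0, 393.0, 207.4], [0.0, 0.0, 1.0]] [[-0.783, 0.386, -0.488, 935.124], [0.621, 0.499, -0.604, 593.619], [0.011, -0.776, -0.631, 646.914], [0.0, 0.0, 0.0, 1.0]]
top [[536.1, 0.0, 272.8], [0.0, 536.1, 215.9], [0.0, 0.0, 1.0]] [[0.003, -0.995, 0.101, 382.272], [-1.0, -0.004, -0.013, 83.556], [0.014, -0.101, -0.995, 1460.127], [0.0, 0.0, 0.0, 1.0]]
{'time': 0.1, 'joint_pos': array([-8.19547671e+01,  7.51343679e+00,  8.53254936e+01,  9.30178582e-05,
        8.72626418e+01, -4.89284576e+00]), 'qd': array([-0.00876892, -0.11763092, -0.2406433 , -0.01529933,  0.1187711 ,
       -0.00242486]), 'joint_efforts': array([ 1.54955851e-03, -5.70954466e+01, -5.01942372e+01, -2.46208474e-04,
        8.26295611e-03,  9.96969760e-07]), 'tool_pos': array([ 134.28976254, -584.24187274,  230.29814172]), 'tcp_rot': array([-1.79898806e+02, -8.75590173e-03,  1.29380664e+01]), 'ft_force': array([-0.29604637, -0.06426527,  0.4243077 ]), 'wrist_torque': array([ 0.02331301,  0.03040727, -0.02303935]), 'finger_gap': 85.21680566795897}
```

View pics/top0.png

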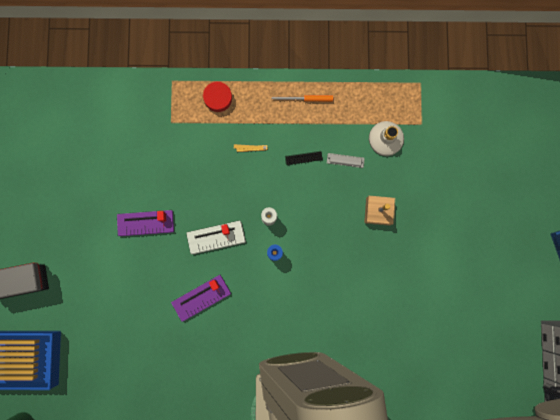

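View pics/scene0.png

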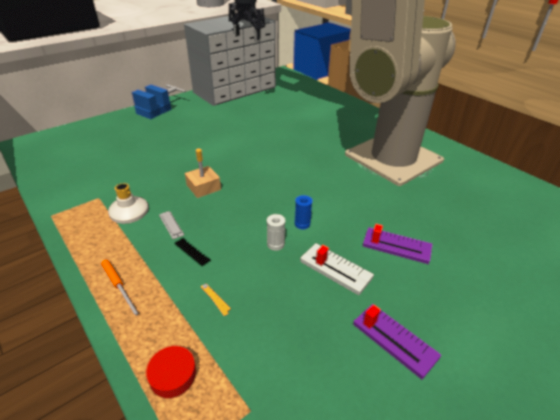

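The candidates for the holder, in top-view pixels, are the aluminium post (269,215) and the blue post (275,253). For the scale they are the white/aluminium bar (216,237) and two purple bars (146,223) and (201,298). The bare-metal holder and bar fit the description. The rod stands in the pine rest at (381,210). Next I measure them and check in one enlarged crop.

```bash
cat > h.py <<'E'
import cv2,numpy as np
from bench import telemetry,snapshot,camera_params
def ray(c,uv,z):
    K=np.array(c["K"]);T=np.array(c["extrinsics"])
    r=T[:3,:3]@np.linalg.inv(K)@[uv[0],uv[1],1]; o=T[:3,3]
    return (o+r*(z-o[2])/r[2])
def comps(m,a=8):
    n,l,s,c=cv2.connectedComponentsWithStats(m.astype(np.uint8))
    return [(s[i,4],c[i],s[i,:4],l==i) for i in range(1,n) if s[i,4]>=a]
E
python3 - <<'E'
from h import *
f=np.load("top0.npz");p=f["p"];c=camera_params("top")
hsv=cv2.cvtColor(p,cv2.COLOR_RGB2HSV);H,S,V=[hsv[...,i].astype(int) for i in range(3)]
def show(n,m,z,box):
    b=np.zeros(m.shape,bool);x0,y0,x1,y1=box;b[y0:y1,x0:x1]=1
    for a,ct,s,l in comps(m&b,6):
        pts=np.argwhere(l)[:,::-1].astype(np.float32);r=cv2.minAreaRect(pts)
        box4=cv2.boxPoints(r)
        print(n,a,np.round(ct,1),s,"ctr",np.round(ray(c,ct,z),1),"rectc",np.round(ray(c,r[0],z),1)[:2],np.round([ray(c,q,z)[:2] for q in box4]).tolist())
show("scale",(S<60)&(V>130),14,(180,215,250,260))
red=((H<8)|(H>172))&(S>150)&(V>100)
show("cursor",red,54.5,(180,215,250,260))
show("holder",(S<70)&(V>110),75,(255,200,285,232))
show("rest",(H>5)&(H<25)&(S>60)&(V>110),40,(360,190,402,230))
crop=p[185:265,180:405];cv2.imwrite("pics/crop.png",cv2.resize(crop,None,fx=3.5,fy=3.5,interpolation=cv2.INTER_CUBIC)[:,:,::-1])
E
```

```text
scale 1034 [213.7 237.8] [186 220  59  34] ctr [469.  222.9  14. ] rectc [471.5 219.1] [[485.0, 299.0], [518.0, 152.0], [458.0, 139.0], [425.0, 285.0]]
cursor 63 [224.9 229.2] [222 224   7  11] ctr [489.1 190.2  54.5] rectc [489.7 189.8] [[503.0, 198.0], [503.0, 182.0], [477.0, 182.0], [477.0, 198.0]]
holder 201 [268.5 215. ] [261 207  17  17] ctr [525.1  76.   75. ] rectc [525.1  74.6] [[504.0, 95.0], [546.0, 95.0], [546.0, 54.0], [504.0, 54.0]]
rest 681 [379.6 209.2] [366 196  29  28] ctr [ 545.6 -221.3   40. ] rectc [ 544.5 -222.9] [[510.0, -184.0], [583.0, -188.0], [579.0, -262.0], [507.0, -257.0]]
```

View pics/crop.png

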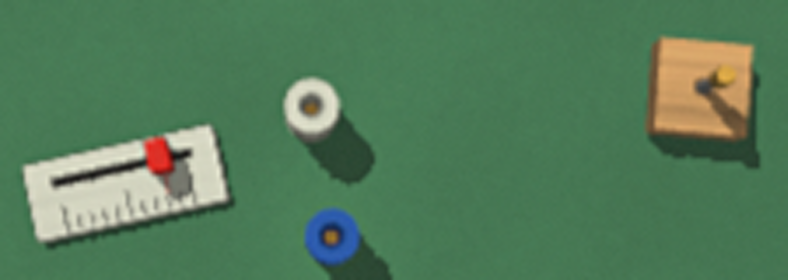

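The crop shows the bare aluminium post with its bore at crop (311,106), the white scale with the red cursor at (158,155), and the rod leaning by perspective out of the pine block at (704,88)–(725,75). I'm now moving over the rest.

```bash
python3 -m jog '[[[0.94,-0.52,0,0,0,0,1],[0.94,-0.52,0,0,0,0,1],[0.94,-0.52,0,0,0,0,1],[0.94,-0.52,0,0,0,0,1],[0.94,-0.52,0,0,0,0,1],[0.94,-0.52,0,0,0,0,1],[0.94,-0.52,0,0,0,0,1],[0.94,-0.52,0,0,0,0,1],[0.94,-0.52,0,0,0,0,1],[0.7,-0.52,0,0,0,0,0.6],[0,0,0,0,0,0,0.6],[0,0,0,0,0,0,0.6]]]'
python3 - <<'E'
from h import *
s=telemetry.sense();print(s["tool_pos"],s["tcp_rot"],s["finger_gap"])
c=camera_params("wrist");p,d=snapshot("wrist");print(np.round(c["extrinsics"],3).tolist(),c["K"][0][0])
cv2.imwrite("pics/w1.png",p[:,:,::-1]);np.savez("w1.npz",p=p,d=d,E=c["extrinsics"],K=c["K"])
t=camera_params("top");print(ray(t,(387.1,206.4),120))
E
```

```text
time: 1.6
tool_pos: [522.1, -229.0, 230.8]
tcp_rot: [-180.0, 0.1, 13.0]
ft_force: [-0.3, -0.0, 0.9]
finger_gap: 51.5
[ 522.05768267 -228.98120696  230.82524088] [-1.79986425e+02  6.01581529e-02  1.29692588e+01] 51.51441365644233
[[0.225, -0.932, -0.283, 593.765], [-0.974, -0.216, -0.064, -212.813], [-0.002, 0.29, -0.957, 372.954], [0.0, 0.0, 0.0, 1.0]] 306.82080684966087
[ 543.59409269 -223.20432575  120.        ]
```

View pics/w1.png

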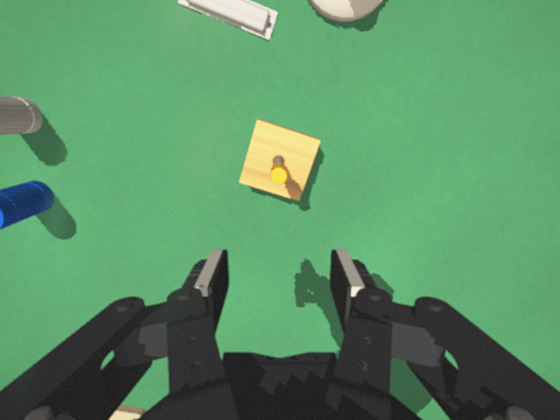

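The wrist view shows the rod's brass top at about (279,175) over the rest, with the hole near (278,160). Both fingers are clear.

```bash
python3 - <<'E'
from h import *
f=np.load("w1.npz");p,d=f["p"],f["d"];c=dict(K=f["K"],extrinsics=f["E"])
sub=p[150:200,255:310];print(p[175,279],p[168,279],p[140,270],d[168:184,279],d[175,268:292])
m=(np.abs(d-d[175,279])<6)
b=np.zeros(m.shape,bool);b[160:190,265:295]=1
for a,ct,s,l in comps(m&b):
    print(a,ct,s,ray(c,ct,120)); 
u=d[175,279]; T=f["E"];K=f["K"]; print("depth pt",(T@np.r_[np.linalg.inv(K)@[279,175,1]*u,1])[:3])
for q in [(258,120),(321,139),(300,201),(239,183)]: print(ray(c,q,40))
E
```

```text
[247 229  72] [249 223  74] [247 227 145] [256.11404 255.95674 254.22    256.8533  256.78577 256.89633 256.5137
 256.17075 257.65582 257.2624  257.76456 258.9531  259.26813 258.14926
 258.45667 258.93027] [337.7956  339.12112 256.18903 257.9771  256.8351  256.60767 256.68356
 256.94186 257.5361  257.6084  258.0514  256.17075 258.14294 256.86276
 256.2499  257.1242  258.21683 255.86378 260.2844  338.44977 339.7467
 338.62616 337.33826 338.10678]
240 [277.90833333 174.62083333] [270 166  17  18] [ 545.1876276  -222.64495747  120.        ]
depth pt [ 545.14895947 -223.59097343  120.35763283]
[ 581.55248904 -192.50572103   40.        ]
[ 577.58183243 -261.79904232   40.        ]
[ 506.03039802 -256.80704177   40.        ]
[ 510.91266219 -185.81431491   40.        ]
```

```bash
python3 -m jog '[[[0.48,-0.015,0,0,0,0,0.6],[0,0,0.9,0,0,0,0.6],[0,0,0.9,0,0,0,0.6],[0,0,0.9,0,0,0,0.6],[0,0,0.22,0,0,0,0.6],[0,0,0,0,0,0,0.6],[0,0,0,0,0,0,0.1],[0,0,0,0,0,0,0.1],[0,0,0,0,0,0,0.1],[0,0,0,0,0,0,0.1],[0,0,0,0,0,0,0.1]]]' 45
```

```text
time: 3.02
tool_pos: [547.1, -223.3, 87.5]
tcp_rot: [179.9, -0.2, 13.0]
ft_force: [-0.3, 0.6, 5.9]
finger_gap: 12.7
```

```bash
python3 -m jog '[[[0,0,-0.3,0,0,0,0],[0,0,-0.6,0,0,0,0],[0,0,-0.9,0,0,0,0],[0,-0.6,-0.3,0,0,0,0],[0,-0.9,0,0,0,0,0],[0,-0.9,0,0,0,0,0],[0,-0.9,0,0,0,0,0],[0,-0.9,0,0,0,0,0],[0,-0.9,0,0,0,0,0],[0,-0.8,0,0,0,0,0],[0,0,0,0,0,0,0],[0,0,0,0,0,0,0]]]'
python3 - <<'E'
from h import *
c=camera_params("wrist");s=telemetry.sense();print(s["tool_pos"],s["finger_gap"],s["ft_force"]);p,d=snapshot("wrist")
cv2.imwrite("pics/w2.png",p[:,:,::-1]);np.savez("w2.npz",p=p,d=d,E=c["extrinsics"],K=c["K"])
p,d=snapshot("scene");np.savez("s2.npz",p=p,d=d)
p,d=snapshot("top");np.savez("t2.npz",p=p,d=d)
E
```

```text
time: 4.53
tool_pos: [479.9, 64.5, 191.1]
tcp_rot: [180.0, -0.0, 13.0]
ft_force: [0.4, 0.1, -0.7]
finger_gap: 12.6
[479.94180355  64.54871309 191.08927549] 12.580982301331357 [ 0.42445471  0.0534486  -0.72146338]
```

View pics/w2.png

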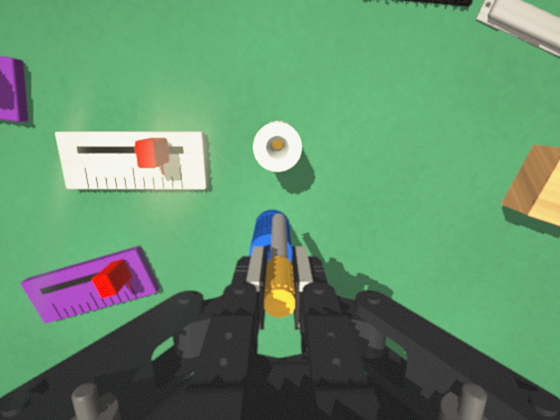

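The wrist view shows the rod held upright, its foot at about (279,217) and top at (281,302). The bore is at (277,145), the scale bar at (57–210,131–190) and the cursor at (150,152). Next I measure the foot and the rim centre in this same view.

```bash
python3 - <<'E'
from h import *
f=np.load("w2.npz");p,d=f["p"],f["d"];c=dict(K=f["K"],extrinsics=f["E"])
hsv=cv2.cvtColor(p,cv2.COLOR_RGB2HSV);H,S,V=[hsv[...,i].astype(int) for i in range(3)]
def box(x0,y0,x1,y1):
    b=np.zeros(d.shape,bool);b[y0:y1,x0:x1]=1;return b
T=f["E"];Ki=np.linalg.inv(f["K"]);vv,uu=np.mgrid[:420,:560]
P=(np.stack([uu,vv,np.ones_like(uu)],-1)@Ki.T)*d[...,None];W=P@T[:3,:3].T+T[:3,3]
m=box(240,110,315,200)&(np.abs(W[...,2]-75)<4)&(S<110)
for a,ct,s,l in comps(m,50):
    cn=max(cv2.findContours(l.astype(np.uint8),0,1)[0],key=len);e=cv2.fitEllipse(cn);print("rim",a,s,np.round(e,1) if 0 else e,ray(c,e[0],75),np.median(W[l][:,2]))
m=box(255,130,300,160)&(V<140); 
for a,ct,s,l in comps(m,15): print("dark",a,ct,s,ray(c,ct,68))
# bore edge: countersink bottom circle z=68
print(W[130:165:4,277].round(1)[:, 2],p[146,262:294].tolist()[::3])
# scale white
m=box(40,110,225,205)&(np.abs(W[...,2]-14)<5)&((S<60)&(V>120)|(V<60))
for a,ct,s,l in comps(m,300):
    r=cv2.minAreaRect(np.argwhere(l)[:,::-1].astype(np.float32));q=np.array([ray(c,x,14)[:2] for x in cv2.boxPoints(r)]);print("scale",q.round(1).tolist(),q.mean(0))
m=box(110,120,190,185)&(np.abs(W[...,2]-54.5)<4)
for a,ct,s,l in comps(m,50): 
  r=cv2.minAreaRect(np.argwhere(l)[:,::-1].astype(np.float32));print("cursor",a,ct,s,ray(c,r[0],54.5),ray(c,ct,54.5),W[l].mean(0))
# rod
print("foot row depth",W[210:300:6,280].round(1).tolist())
for q in [(278,217)]: print("foot",ray(c,q,113.6))
print("top",ray(c,(281,302),223.6))
cv2.imwrite("pics/c2.png",cv2.resize(p[100:330,215:345],None,fx=2.6,fy=2.6,interpolation=cv2.INTER_CUBIC)[:,:,::-1])
E
```

```text
rim 1551 [253 122  48  49] ((276.5379943847656, 146.20709228515625), (47.087188720703125, 47.866188049316406), 175.16729736328125) [525.3468487   77.08483304  75.        ] 74.51285409625916
dark 44 [271.02272727 146.79545455] [267 142  13   9] [523.09804493  81.4623586   68.        ]
[74.4 74.8 69.5 43.8 43.4 45.4 70.2 73.1 76.3] [[247, 246, 242], [244, 243, 227], [124, 122, 110], [114, 110, 95], [184, 141, 51], [194, 147, 52], [195, 146, 48], [129, 123, 107], [184, 180, 163], [245, 244, 233], [247, 246, 243]]
scale [[422.9, 297.2], [483.4, 298.3], [517.7, 150.2], [459.0, 140.9]] [470.75522057 221.64396836]
cursor 554 [144.8032491  153.33393502] [134 140  23  28] [490.16970853 191.24025462  54.5       ] [490.28696481 191.2890327   54.5       ] [490.10021339 191.52114306  53.87147884]
foot row depth [[448.5, 56.1, -0.7], [482.3, 64.2, 123.3], [482.2, 64.3, 135.9], [482.3, 64.3, 147.7], [482.1, 64.3, 157.5], [482.2, 64.3, 167.1], [482.4, 64.4, 176.0], [482.0, 64.3, 182.9], [483.9, 64.8, 193.9], [484.1, 64.9, 200.7], [484.4, 64.9, 207.2], [484.7, 65.0, 213.1], [484.4, 65.0, 217.5], [484.3, 65.0, 222.2], [482.8, 64.6, 224.1]]
foot [477.97484261  64.77721346 113.6       ]
top [478.8831799   63.27138998 223.6       ]
```

View pics/c2.png

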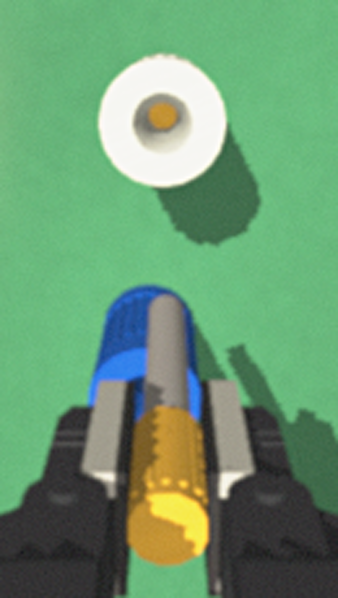

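The rod hangs plumb, its axis at about (477.2, 64.2) in wrist-depth terms. The rim centre is at (525.3, 77.1), z 74.5, and the follower is seen about 31 mm down. The top camera agrees to about 1.5 mm. I'm moving above the bore to re-measure.

```bash
python3 -m jog '[[[0.5,-0.015,0,0,0,0,0],[0.5,-0.015,0,0,0,0,0],[0,0,0.32,0,0,0,0],[0,0,0.32,0,0,0,0],[0,0,0,0,0,0,0],[0,0,0,0,0,0,0]]]'
python3 - <<'E'
from h import *
c=camera_params("wrist");s=telemetry.sense();print(s["tool_pos"],s["ft_force"]);p,d=snapshot("wrist")
np.savez("w3.npz",p=p,d=d,E=c["extrinsics"],K=c["K"])
T=np.array(c["extrinsics"]);Ki=np.linalg.inv(c["K"]);vv,uu=np.mgrid[:420,:560]
W=((np.stack([uu,vv,np.ones_like(uu)],-1)@Ki.T)*d[...,None])@T[:3,:3].T+T[:3,3]
hsv=cv2.cvtColor(p,cv2.COLOR_RGB2HSV)
b=np.zeros(d.shape,bool);b[150:300,230:330]=1
R=np.hypot(W[...,0]-525,W[...,1]-77)
m=b&(np.abs(W[...,2]-75)<3)&(R<24)&(hsv[...,2]>200)&(hsv[...,1]<60)
a,ct,sb,l=max(comps(m,30),key=lambda t:t[0]);print(a,sb)
# rim outer edge circle fit from outer contour of W
pts=np.array([ray(c,(u,v),75)[:2] for v,u in np.argwhere(l)])
h=cv2.convexHull(pts.astype(np.float32))[:,0];A=np.c_[2*h,np.ones(len(h))];x=np.linalg.lstsq(A,(h**2).sum(1),rcond=None)[0];print("rim",x[:2],np.sqrt(x[2]+x[:2]@x[:2]))
u=np.array([.9743,.2253]);v=np.array([.2253,-.9743])
for z in range(84,150,8):
    k=(np.abs(W[...,2]-z)<4)&b&(R<14)
    q=W[k][:,:2]; 
    if len(q): print(z,len(q),"front",(q@u).max().round(1),np.median(q@u).round(1),"side",(q@v).min().round(1),(q@v).max().round(1))
print("rim in tool",x[:2]@u,x[:2]@v)
cv2.imwrite("pics/c3.png",cv2.resize(p[140:330,215:345],None,fx=3,fy=3,interpolation=cv2.INTER_CUBIC)[:,:,::-1])
E
```

```text
time: 5.42
tool_pos: [527.6, 77.2, 158.2]
tcp_rot: [-180.0, 0.0, 12.9]
ft_force: [-0.4, 1.0, -0.6]
finger_gap: 12.6
[527.61383388  77.23057321 158.23008473] [-0.42404756  1.0302914  -0.60386301]
1301 [253 190  52  48]
rim [525.27159097  76.98501908] 19.912693130868565
84 27 front 533.9 533.0 side 38.5 47.4
92 46 front 534.0 533.1 side 38.6 48.0
100 50 front 534.5 533.3 side 38.7 47.9
108 59 front 534.2 533.3 side 38.3 47.8
116 70 front 534.2 533.2 side 38.5 48.2
124 72 front 534.2 533.3 side 38.7 48.1
132 87 front 534.3 533.2 side 38.4 48.0
140 96 front 534.3 533.4 side 38.5 48.3
148 105 front 534.6 533.2 side 38.7 48.2
rim in tool 529.1168358776282 43.33718535294595
```

View pics/c3.png

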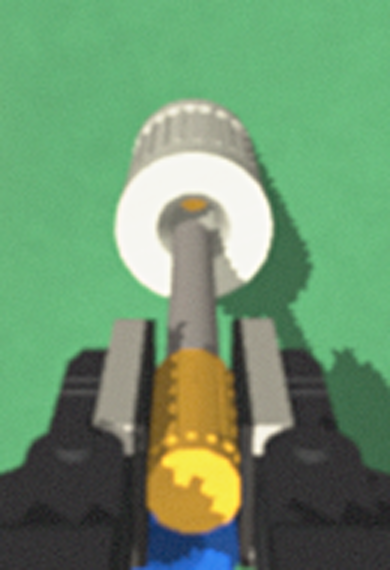

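The crop shows the rod entering over the middle of the bore. In the tool axes the rod axis and rim centre agree to 0.2 mm (529.0/43.3 against 529.1/43.3). I'm lowering it in stages, with a force check between them.

```bash
cat > g.py <<'E'
import sys
from bench import telemetry
s=telemetry.sense();f=s["ft_force"]
sys.exit(max(abs(f))>float(sys.argv[1]))
E
j="python3 -m jog"
python3 -m jog '[[[0,0,0.1,0,0,0,0],[0,0,0.1,0,0,0,0],[0,0,0,0,0,0,0]]]' && python3 g.py 6 && python3 -m jog '[[[0,0,0.1,0,0,0,0],[0,0,0.1,0,0,0,0],[0,0,0,0,0,0,0]]]' && python3 g.py 6 && python3 -m jog '[[[0,0,0.1,0,0,0,0],[0,0,0.1,0,0,0,0],[0,0,0,0,0,0,0]]]'
```

```text
time: 5.85
tool_pos: [527.6, 77.5, 147.6]
tcp_rot: [-180.0, 0.1, 12.9]
ft_force: [-0.4, -0.3, -1.0]
finger_gap: 12.8False
```

```bash
sed -i 's/sys.exit(\(.*\))$/sys.exit(int(\1))/' g.py
python3 -m jog '[[[0,0,0.1,0,0,0,0],[0,0,0.1,0,0,0,0],[0,0,0,0,0,0,0]]]' && python3 g.py 6 && python3 -m jog '[[[0,0,0.1,0,0,0,0],[0,0,0.04,0,0,0,0],[0,0,0,0,0,0,0]]]' && python3 g.py 6 && python3 -m jog '[[[0,0,0.04,0,0,0,0],[0,0,0.04,0,0,0,0],[0,0,0.04,0,0,0,0]]]' && python3 g.py 9 && python3 -m jog '[[[0,0,0.04,0,0,0,0],[0,0,0.04,0,0,0,0],[0,0,0.04,0,0,0,0]]]' | grep -v rot
```

```text
time: 6.22
tool_pos: [527.6, 77.4, 137.5]
tcp_rot: [-180.0, 0.1, 12.9]
ft_force: [0.3, -0.5, 0.5]
finger_gap: 12.5
time: 6.6
tool_pos: [527.9, 77.4, 131.0]
tcp_rot: [-180.0, 0.0, 12.9]
ft_force: [-0.1, -0.8, -1.0]
finger_gap: 12.7
time: 6.98
tool_pos: [528.1, 77.4, 125.2]
tcp_rot: [-180.0, 0.0, 12.9]
ft_force: [-0.4, 0.3, -1.5]
finger_gap: 12.7
time: 7.35
tool_pos: [528.5, 77.5, 119.9]
ft_force: [-1.0, -0.8, 4.8]
finger_gap: 12.4
```

Contact with the follower shows at about TCP z 121. From here I ease it down in 0.5 mm steps, each guarded at 10 N.

```bash
(
python3 -m jog '[[[0,0,0.01,0,0,0,0],[0,0,0.01,0,0,0,0]]]' && python3 g.py 10 &&
python3 -m jog '[[[0,0,0.01,0,0,0,0],[0,0,0.01,0,0,0,0]]]' && python3 g.py 10 &&
python3 -m jog '[[[0,0,0.01,0,0,0,0],[0,0,0.01,0,0,0,0]]]' && python3 g.py 10 &&
python3 -m jog '[[[0,0,0.01,0,0,0,0],[0,0,0.01,0,0,0,0]]]' && python3 g.py 10 &&
python3 -m jog '[[[0,0,0.01,0,0,0,0],[0,0,0.01,0,0,0,0]]]' && python3 g.py 10 &&
python3 -m jog '[[[0,0,0.01,0,0,0,0],[0,0,0.01,0,0,0,0]]]' && python3 g.py 10 &&
python3 -m jog '[[[0,0,0.01,0,0,0,0],[0,0,0.01,0,0,0,0]]]' && python3 g.py 10 &&
python3 -m jog '[[[0,0,0.01,0,0,0,0],[0,0,0.01,0,0,0,0]]]' && python3 g.py 10 &&
python3 -m jog '[[[0,0,0.01,0,0,0,0],[0,0,0.01,0,0,0,0]]]' ) | grep -E 'pos|force'
```

```text
tool_pos: [528.4, 77.5, 118.7]
ft_force: [-0.7, -0.4, 4.5]
tool_pos: [528.2, 77.5, 117.4]
ft_force: [-1.4, 1.1, 4.2]
tool_pos: [528.2, 77.4, 116.3]
ft_force: [-0.2, -0.6, 4.1]
tool_pos: [528.1, 77.4, 115.3]
ft_force: [0.1, -0.1, 4.3]
tool_pos: [528.1, 77.4, 114.3]
ft_force: [0.3, -0.4, 3.9]
tool_pos: [528.1, 77.4, 113.3]
ft_force: [-0.1, 0.4, 4.6]
tool_pos: [528.1, 77.4, 112.3]
ft_force: [-0.8, -0.4, 5.4]
tool_pos: [528.1, 77.4, 111.2]
ft_force: [0.2, -0.4, 4.5]
tool_pos: [528.1, 77.4, 110.3]
ft_force: [-0.8, -0.7, 4.0]
```

```bash
(
python3 -m jog '[[[0,0,0.01,0,0,0,0]]]' && python3 g.py 9 &&
python3 -m jog '[[[0,0,0.01,0,0,0,0]]]' && python3 g.py 9 &&
python3 -m jog '[[[0,0,0.01,0,0,0,0]]]' && python3 g.py 9 &&
python3 -m jog '[[[0,0,0.01,0,0,0,0]]]' && python3 g.py 9 &&
python3 -m jog '[[[0,0,0.01,0,0,0,0]]]' && python3 g.py 9 &&
python3 -m jog '[[[0,0,0.01,0,0,0,0]]]' && python3 g.py 9 &&
python3 -m jog '[[[0,0,0.01,0,0,0,0]]]' && python3 g.py 9 &&
python3 -m jog '[[[0,0,0.01,0,0,0,0]]]' && python3 g.py 9 &&
python3 -m jog '[[[0,0,0.01,0,0,0,0]]]' && python3 g.py 9 &&
python3 -m jog '[[[0,0,0.01,0,0,0,0]]]' && python3 g.py 9 &&
python3 -m jog '[[[0,0,0.01,0,0,0,0]]]' && python3 g.py 9 &&
python3 -m jog '[[[0,0,0.01,0,0,0,0]]]' && python3 g.py 9 &&
python3 -m jog '[[[0,0,0.01,0,0,0,0]]]' && python3 g.py 9 &&
python3 -m jog '[[[0,0,0.01,0,0,0,0]]]' ) | grep -E 'pos|force'
```

```text
tool_pos: [528.1, 77.4, 109.8]
ft_force: [-0.6, -0.1, 4.2]
tool_pos: [528.1, 77.4, 109.3]
ft_force: [-0.4, 0.4, 4.4]
tool_pos: [528.1, 77.4, 108.7]
ft_force: [0.0, -0.3, 4.1]
tool_pos: [528.1, 77.4, 108.3]
ft_force: [-0.6, 0.6, 4.8]
tool_pos: [528.1, 77.4, 107.8]
ft_force: [0.0, 0.2, 3.8]
tool_pos: [528.1, 77.4, 107.3]
ft_force: [-0.3, 0.3, 3.8]
tool_pos: [528.2, 77.4, 107.0]
ft_force: [-0.6, -0.3, 6.3]
tool_pos: [528.4, 77.5, 106.8]
ft_force: [-1.2, -0.8, 7.7]
tool_pos: [528.5, 77.5, 106.5]
ft_force: [-0.9, 0.2, 9.9]
```

Force is climbing steadily from TCP z≈107.2, so this looks like the stop. I'll take a few more gentle steps to confirm it holds.

```bash
(
python3 -m jog '[[[0,0,0.01,0,0,0,0]]]' && python3 g.py 14 &&
python3 -m jog '[[[0,0,0.01,0,0,0,0]]]' && python3 g.py 14 &&
python3 -m jog '[[[0,0,0.01,0,0,0,0]]]' && python3 g.py 14 &&
python3 -m jog '[[[0,0,0,0,0,0,0]]]' ) | grep -E 'pos|force|gap'
python3 - <<'E'
from h import *
for n in("wrist","scene","top"):
    c=camera_params(n);p,d=snapshot(n);np.savez(n[0]+"4.npz",p=p,d=d,E=c["extrinsics"],K=c["K"])
    T=np.array(c["extrinsics"]);Ki=np.linalg.inv(c["K"]);vv,uu=np.mgrid[:420,:560]
    W=((np.stack([uu,vv,np.ones_like(uu)],-1)@Ki.T)*d[...,None])@T[:3,:3].T+T[:3,3]
    if n=="wrist":
        R=np.hypot(W[...,0]-525.3,W[...,1]-77)
        hsv=cv2.cvtColor(p,cv2.COLOR_RGB2HSV);k=(R<6)&(W[...,2]>115)&(hsv[...,1]>120)
        z=W[k][:,2];print(k.sum(),np.percentile(z,[10,50,80,90,95,99]).round(1))
        k=(R>12)&(R<19)&(abs(W[...,2]-75)<6);print("rim",k.sum(),np.median(W[k][:,2]))
        cv2.imwrite("pics/c4.png",cv2.resize(p[170:400,200:360],None,fx=2.5,fy=2.5,interpolation=cv2.INTER_CUBIC)[:,:,::-1])
E
```

```text
tool_pos: [528.7, 77.5, 106.3]
ft_force: [-1.8, 0.6, 12.0]
finger_gap: 12.7
tool_pos: [528.9, 77.6, 106.1]
ft_force: [-2.4, 0.4, 12.4]
finger_gap: 12.7
tool_pos: [529.0, 77.6, 105.9]
ft_force: [-2.7, 0.0, 14.3]
finger_gap: 12.4
522 [137.3 138.  138.4 138.6 138.8 139.2]
rim 962 74.66487915052262
```

View pics/c4.png

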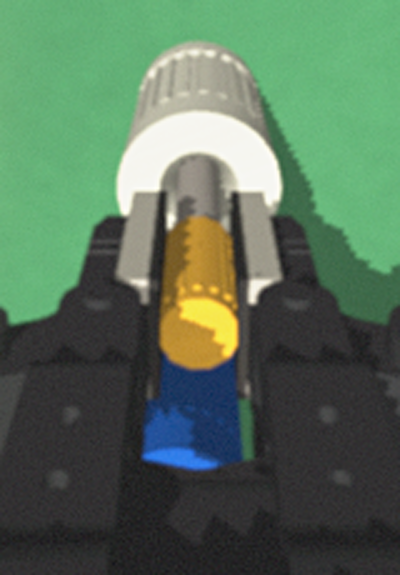

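The rod is seated with the grip top clear above the rim. The stop loads up steadily to 14 N, and depth puts the top at about 138.0 against a rim at 74.7. I'm easing the load, opening, rising and measuring again with a clear view.

```bash
python3 -m jog '[[[0,0,-0.02,0,0,0,0],[0,0,0,0,0,0,0],[0,0,0,0,0,0,0.3],[0,0,0,0,0,0,0.6],[0,0,0,0,0,0,0.6],[0,0,0,0,0,0,0.6],[0,0,-0.4,0,0,0,0.6],[0,0,-0.8,0,0,0,0.6],[0,0,-0.8,0,0,0,0.6],[-0.5,0,-0.4,0,0,0,0.6],[0,0,0,0,0,0,0.6],[0,0,0,0,0,0,0.6]]]'
cat > top.py <<'E'
from h import *
def run(fn,xy,zr,grip=None):
    f=np.load(fn);p,d,T=f["p"],f["d"],f["E"];c=dict(K=f["K"],extrinsics=T)
    Ki=np.linalg.inv(f["K"]);vv,uu=np.mgrid[:420,:560]
    W=((np.stack([uu,vv,np.ones_like(uu)],-1)@Ki.T)*d[...,None])@T[:3,:3].T+T[:3,3]
    hsv=cv2.cvtColor(p,cv2.COLOR_RGB2HSV);R=np.hypot(W[...,0]-xy[0],W[...,1]-xy[1])
    k=(R<5)&(W[...,2]>zr+25)&(hsv[...,1]>100);z=W[k][:,2]
    r=(R>12)&(R<18)&(abs(W[...,2]-zr)<5)
    print(fn,"n",k.sum(),"top med",np.median(z).round(2),np.percentile(z,[10,90]).round(1),"ctr",W[k].mean(0).round(1),"ref",r.sum(),np.median(W[r][:,2]).round(2))
E
python3 - <<'E'
from h import *
from top import run
s=telemetry.sense();print(s["tool_pos"],s["ft_force"])
c=camera_params("wrist");p,d=snapshot("wrist");np.savez("w5.npz",p=p,d=d,E=c["extrinsics"],K=c["K"]);cv2.imwrite("pics/w5.png",p[:,:,::-1])
run("w1.npz",(545.1,-223),40)
run("w2.npz",(477.3,63.8),191)
run("w3.npz",(525.2,77),126)
run("w4.npz",(525.2,77),75)
run("w5.npz",(525.2,77),75)
E
```

```text
time: 12.75
tool_pos: [503.7, 71.9, 224.6]
tcp_rot: [-180.0, 0.0, 12.9]
ft_force: [-0.2, -0.7, -0.7]
finger_gap: 51.2
[503.70063924  71.87664074 224.63373757] [-0.15656253 -0.6760192  -0.65576471]
w1.npz n 112 top med 119.41 [118.6 120.4] ctr [ 545.1 -223.1  119. ] ref 379 39.56
w2.npz n 391 top med 223.14 [222.4 223.7] ctr [477.3  63.9 223.1] ref 35 195.08
w3.npz n 394 top med 190.27 [189.5 190.9] ctr [525.3  77.  190.2] ref 0 nan
w4.npz n 392 top med 138.0 [137.3 138.6] ctr [525.4  77.1 138. ] ref 779 74.67
w5.npz n 133 top med 138.73 [137.8 139.5] ctr [525.3  76.9 138.7] ref 478 74.66
  return _methods._mean(a, axis=axis, dtype=dtype,
  ret = ret.dtype.type(ret / rcount)
```

View pics/w5.png

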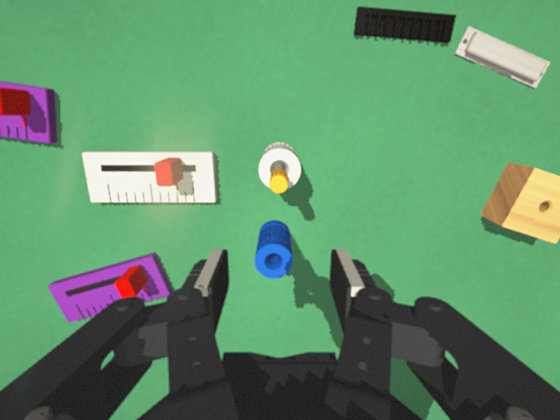

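The rod stands alone in the holder, its top at (279,182) and the rim at (279,167). Depth gives 138.7 − 74.7 ≈ 64.1 mm out. The same check on the rest gave 79.85 against a true 80. The rod sank about 1 mm while the force rose, so I'll check it is really bottomed by pressing gently on its top with the shut fingertips.

```bash
(python3 -m jog '[[[0.25,0,0,0,0,0,0],[0.24,0,0,0,0,0,0],[0,0,0.6,0,0,0,0],[0,0,0.6,0,0,0,0],[0,0,0.3,0,0,0,0],[0,0,0,0,0,0,0],[0,0,0,0,0,0,0]]]' && python3 g.py 3 &&
python3 -m jog '[[[0,0,0.02,0,0,0,0],[0,0,0.02,0,0,0,0]]]' && python3 g.py 9 &&
python3 -m jog '[[[0,0,0.02,0,0,0,0]]]' && python3 g.py 9 &&
python3 -m jog '[[[0,0,0.02,0,0,0,0]]]' && python3 g.py 9 &&
python3 -m jog '[[[0,0,0.02,0,0,0,0]]]' && python3 g.py 9 &&
python3 -m jog '[[[0,0,0.02,0,0,0,0]]]' && python3 g.py 9 &&
python3 -m jog '[[[0,0,0.02,0,0,0,0]]]' && python3 g.py 9 &&
python3 -m jog '[[[0,0,0.02,0,0,0,0]]]' && python3 g.py 9 &&
python3 -m jog '[[[0,0,0.02,0,0,0,0]]]' ) | grep -E 'time|pos|force|gap'
```

```text
time: 13.68
tool_pos: [528.5, 77.4, 151.5]
ft_force: [-1.0, -0.6, -0.7]
finger_gap: 0.3
time: 13.92
tool_pos: [528.2, 77.3, 149.2]
ft_force: [0.7, 0.5, -0.8]
finger_gap: 0.0
time: 14.05
tool_pos: [527.8, 77.3, 147.7]
ft_force: [0.4, 0.1, -0.7]
finger_gap: 0.2
time: 14.18
tool_pos: [527.6, 77.3, 146.3]
ft_force: [-0.4, -0.0, -0.3]
finger_gap: -0.1
time: 14.3
tool_pos: [527.6, 77.3, 145.2]
ft_force: [0.6, -0.9, 0.3]
finger_gap: -0.0
time: 14.42
tool_pos: [527.6, 77.3, 144.2]
ft_force: [0.7, -0.4, 0.9]
finger_gap: 0.2
time: 14.55
tool_pos: [527.6, 77.3, 143.2]
ft_force: [-0.5, 0.4, -0.3]
finger_gap: -0.0
time: 14.68
tool_pos: [527.6, 77.3, 142.2]
ft_force: [-0.2, -0.0, 0.8]
finger_gap: -0.4
time: 14.8
tool_pos: [527.6, 77.3, 141.2]
ft_force: [-0.3, -0.4, -0.8]
finger_gap: -0.2
```

```bash
(
python3 -m jog '[[[0,0,0.01,0,0,0,0]]]' && python3 g.py 16 &&
python3 -m jog '[[[0,0,0.01,0,0,0,0]]]' && python3 g.py 16 &&
python3 -m jog '[[[0,0,0.01,0,0,0,0]]]' && python3 g.py 16 &&
python3 -m jog '[[[0,0,0.01,0,0,0,0]]]' && python3 g.py 16 &&
python3 -m jog '[[[0,0,0.01,0,0,0,0]]]' && python3 g.py 16 &&
python3 -m jog '[[[0,0,0.01,0,0,0,0]]]' && python3 g.py 16 &&
python3 -m jog '[[[0,0,0.01,0,0,0,0]]]' && python3 g.py 16 &&
python3 -m jog '[[[0,0,0.01,0,0,0,0]]]' && python3 g.py 16 &&
python3 -m jog '[[[0,0,0.01,0,0,0,0]]]' && python3 g.py 16 &&
python3 -m jog '[[[0,0,0.01,0,0,0,0]]]' && python3 g.py 16 &&
python3 -m jog '[[[0,0,0.01,0,0,0,0]]]'  ) | grep -E 'pos|force'
```

```text
tool_pos: [527.6, 77.3, 140.7]
ft_force: [-0.4, -0.9, -0.6]
tool_pos: [527.6, 77.3, 140.3]
ft_force: [0.1, -0.6, -0.4]
tool_pos: [527.6, 77.3, 139.8]
ft_force: [0.5, -0.5, -0.7]
tool_pos: [527.6, 77.3, 139.3]
ft_force: [-0.5, 0.3, 0.2]
tool_pos: [527.9, 77.3, 139.1]
ft_force: [-0.0, -0.3, 2.6]
tool_pos: [528.2, 77.4, 139.0]
ft_force: [1.0, -0.4, 6.6]
tool_pos: [528.5, 77.4, 139.0]
ft_force: [0.2, -0.5, 7.8]
tool_pos: [528.9, 77.4, 138.9]
ft_force: [-0.4, 0.0, 10.6]
tool_pos: [529.1, 77.4, 138.8]
ft_force: [-0.8, -0.7, 12.2]
tool_pos: [529.3, 77.3, 138.7]
ft_force: [-0.7, -0.9, 13.7]
tool_pos: [529.5, 77.3, 138.5]
ft_force: [-2.5, -0.6, 15.7]
```

The resistance is dead: 0.6 mm of travel from 2.6 to 15.7 N, with no sliding at 5 N. The fingertips put the rod top at z≈139.1, so 64.1 mm stands out, matching the depth reading. Next I rise, go over the scale and read the ticks and cursor.

```bash
python3 -m jog '[[[0,0,-0.3,0,0,0,0],[0,0,-0.6,0,0,0,0],[0,0,-0.6,0,0,0,0.3],[-0.38,-0.76,0,0,0,0,0.4],[-0.38,-0.76,0,0,0,0,0.5],[-0.38,-0.76,0,0,0,0,0.5],[-0.38,-0.76,0,0,0,0,0.5],[0,0,0,0,0,0,0.5],[0,0,0,0,0,0,0.5],[0,0,0,0,0,0,0.5]]]'
cat > sc.py <<'E'
from h import *
def look(fn=None):
    if fn is None:
        c=camera_params("wrist");p,d=snapshot("wrist")
    else:
        f=np.load(fn);p,d=f["p"],f["d"];c=dict(K=f["K"],extrinsics=f["E"])
    # resample bar-plane z=14 and cursor plane z=54.5 to metric picture along approx bar axes
    u=np.array([.9743,.2253]);y=np.array([-.2253,.9743]);o=np.array([470.8,221.6])
    T=np.array(c["extrinsics"]);K=np.array(c["K"])
    def rect(z):
        B,A=np.meshgrid(np.arange(-90,90,.25),np.arange(60,-60,-.25))
        w=np.stack([o[0]+A*u[0]+B*y[0],o[1]+A*u[1]+B*y[1],np.full(A.shape,z)],-1)
        q=((w-T[:3,3])@T[:3,:3])@K.T;q=(q[...,:2]/q[...,2:]).astype(np.float32)
        return cv2.remap(p,q[...,0],q[...,1],cv2.INTER_LINEAR)
    return p,rect(14.),rect(54.5)
E
python3 - <<'E'
from sc import *
s=telemetry.sense();print(s["tool_pos"],s["finger_gap"])
p,a,b=look();np.savez("sc1.npz",p=p,a=a,b=b)
cv2.imwrite("pics/sc1.png",np.vstack([a[80:400],b[80:360]])[:,:,::-1])
E
```

```text
time: 17.42
tool_pos: [420.1, 207.7, 210.8]
tcp_rot: [180.0, -0.0, 12.9]
ft_force: [0.4, -0.4, 0.8]
finger_gap: 42.5
[420.08077553 207.70836898 210.84158029] 42.50574967523513
```

View pics/sc1.png

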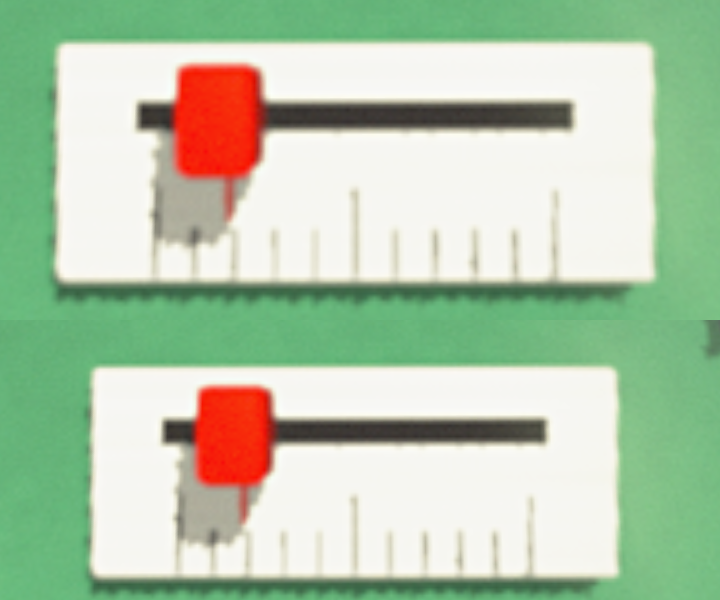

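Rectified at 4 px/mm, the ticks lie at 155 (0), 354.5 (50) and 555.5 (100). The cursor's index line is at about 230, a reading of about 18.8. The block's top middle reads 19.6 with parallax. I'm gripping the cursor now.

```bash
python3 -m jog '[[[0.66,0.3,0,0,0,0,0.5],[0.65,0.3,0,0,0,0,0.5],[0,0,0.9,0,0,0,0.5],[0,0,0.9,0,0,0,0.5],[0,0,0.9,0,0,0,0.5],[0,0,0.7,0,0,0,0.5],[0,0,0.2,0,0,0,0.5],[0,0,0.1,0,0,0,0.5],[0,0,0,0,0,0,0.5]]]' 25 && python3 g.py 5 && python3 -m jog '[[[0,0,0,0,0,0,0.12],[0,0,0,0,0,0,0.12],[0,0,0,0,0,0,0.12],[0,0,0,0,0,0,0.12]]]'
python3 - <<'E'
import numpy as np
f=np.load("sc1.npz");a,b=f["a"].astype(int),f["b"].astype(int)
g=a.sum(2)
prof=g[80+250:80+272].mean(0)  # tick band
bg=np.median(prof[60:650]);w=np.clip(bg-60-prof,0,None)
for k in range(11):
    c=155+40*k;s=slice(c-8,c+9);print(k*10,round((w[s]*np.arange(c-8,c+9)).sum()/max(w[s].sum(),1),1),end="; ")
r=a[80+185:80+210];red=(r[...,0]-r[...,1])[:,205:260].mean(0);red=np.clip(red-40,0,None);print("line",(red*np.arange(205,260)).sum()/red.sum())
m=(b[...,0]>150)&(b[...,1]<70);m=m[150:240].mean(0)>.5;i=np.where(m)[0];print("block",i.min(),i.max())
E
```

```text
time: 18.6
tool_pos: [491.2, 194.0, 27.1]
tcp_rot: [-180.0, -0.1, 12.9]
ft_force: [-0.2, 0.3, -0.3]
finger_gap: 42.7
time: 19.1
tool_pos: [491.3, 194.2, 27.3]
tcp_rot: [180.0, -0.1, 12.9]
ft_force: [-1.3, -0.9, 6.4]
finger_gap: 17.6
0 154.2; 10 193.8; 20 233.7; 30 276.4; 40 316.0; 50 355.6; 60 395.4; 70 435.2; 80 474.7; 90 514.8; 100 554.5; line 228.582340862423
block 199 269
```

```bash
python3 -m jog '[[[0,-0.05,0,0,0,0,0.12],[0,-0.1,0,0,0,0,0.12],[0,-0.15,0,0,0,0,0.12],[0,-0.15,0,0,0,0,0.12],[0,-0.15,0,0,0,0,0.12],[0,-0.15,0,0,0,0,0.12],[0,-0.1,0,0,0,0,0.12],[0,-0.06,0,0,0,0,0.12],[0,0,0,0,0,0,0.12],[0,0,0,0,0,0,0.12]]]' && python3 -m jog '[[[0,0,0,0,0,0,0.5],[0,0,0,0,0,0,0.5],[0,0,0,0,0,0,0.5],[0,0,-0.5,0,0,0,0.5],[0,0,-0.9,0,0,0,0.5],[0,0,-0.9,0,0,0,0.5],[-0.65,0,-0.9,0,0,0,0.5],[-0.66,0,-0.5,0,0,0,0.5],[0,0,0,0,0,0,0.5],[0,0,0,0,0,0,0.5]]]'
python3 - <<'E'
from sc import *
p,a,b=look();np.savez("sc2.npz",p=p,a=a,b=b)
cv2.imwrite("pics/sc2.png",np.vstack([a[80:400],b[80:360]])[:,:,::-1])
E
```

```text
time: 20.35
tool_pos: [480.9, 238.9, 27.3]
tcp_rot: [-180.0, -0.1, 12.9]
ft_force: [-1.1, 0.4, 7.0]
finger_gap: 17.7
time: 21.6
tool_pos: [416.2, 223.5, 210.2]
tcp_rot: [180.0, 0.0, 12.9]
ft_force: [0.3, 0.8, -0.3]
finger_gap: 42.4
```

View pics/sc2.png

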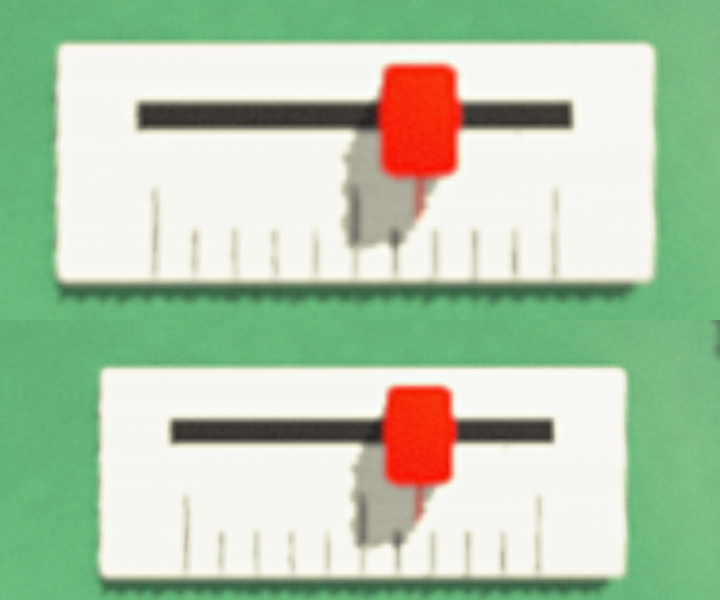

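```bash
python3 - <<'E'
import numpy as np
for fn,lo in(("sc1.npz",212),("sc2.npz",400)):
    f=np.load(fn);a,b=f["a"].astype(int),f["b"].astype(int)
    for r0 in (182,192,202):
        r=a[80+r0:80+r0+8];red=(r[...,0]-r[...,1])[:,lo:lo+40].mean(0);red=np.where(red>.4*red.max(),red,0);print(fn,r0,red.max().round(),((red*np.arange(lo,lo+40)).sum()/red.sum()).round(1))
    m=(b[...,0]>150)&(b[...,1]<90);m=m[150:240].mean(0)>.5;i=np.where(m)[0];print("block top",i.min(),i.max(),(i.min()+i.max())/2)
    prof=a[330:352].sum(2).mean(0);w=np.clip(np.median(prof[60:650])-60-prof,0,None)
    print([round((w[c-8:c+9]*np.arange(c-8,c+9)).sum()/max(w[c-8:c+9].sum(),1),1) for c in range(155,560,40)])
E
```

```text
sc1.npz 182 88.0 228.6
sc1.npz 192 88.0 228.5
sc1.npz 202 85.0 228.3
block top 197 270 233.5
[np.float64(154.2), np.float64(193.8), np.float64(233.7), np.float64(276.4), np.float64(316.0), np.float64(355.6), np.float64(395.4), np.float64(435.2), np.float64(474.7), np.float64(514.8), np.float64(554.5)]
sc2.npz 182 76.0 419.5
sc2.npz 192 72.0 419.1
sc2.npz 202 71.0 419.0
block top 386 449 417.5
[np.float64(154.2), np.float64(194.0), np.float64(234.1), np.float64(274.8), np.float64(315.6), np.float64(355.3), np.float64(395.1), np.float64(434.8), np.float64(474.4), np.float64(514.2), np.float64(554.1)]
```

The index line now reads (419.1−154.5)/4.0 ≈ 66.1 and the block's middle 65.8, because gripping shifted the cursor by about 2 mm. It must go back 1.9 mm to 64.1. I'm re-gripping at the same place.

```bash
python3 -m jog '[[[0.66,0,0.5,0,0,0,0.5],[0.65,0,0.9,0,0,0,0.5],[0,0,0.9,0,0,0,0.5],[0,0,0.9,0,0,0,0.5],[0,0,0.5,0,0,0,0.5],[0,0,0,0,0,0,0.5],[0,0,0,0,0,0,0.12],[0,0,0,0,0,0,0.12],[0,0,0,0,0,0,0.12],[0,0,0,0,0,0,0.12],[0,0.019,0,0,0,0,0.12],[0,0.019,0,0,0,0,0.12]]]' && python3 -m jog '[[[0,0,0,0,0,0,0.12],[0,0,0,0,0,0,0.12]]]' && python3 -m jog '[[[0,0,0,0,0,0,0.5],[0,0,0,0,0,0,0.5],[0,0,0,0,0,0,0.5],[0,0,-0.5,0,0,0,0.5],[0,0,-0.9,0,0,0,0.5],[0,0,-0.9,0,0,0,0.5],[-0.65,0,-0.9,0,0,0,0.5],[-0.66,0,-0.5,0,0,0,0.5],[0,0,0,0,0,0,0.5],[0,0,0,0,0,0,0.5]]]'
python3 - <<'E'
from sc import *
p,a,b=look();np.savez("sc3.npz",p=p,a=a,b=b);a=a.astype(int);b=b.astype(int)
cv2.imwrite("pics/fin.png",p[:,:,::-1])
lo=392
for r0 in (182,192,202):
    r=a[80+r0:80+r0+8];red=(r[...,0]-r[...,1])[:,lo:lo+40].mean(0);red=np.where(red>.4*red.max(),red,0);print(red.max(),((red*np.arange(lo,lo+40)).sum()/red.sum()).round(1))
m=(b[...,0]>150)&(b[...,1]<90);m=m[150:240].mean(0)>.5;i=np.where(m)[0];print("block",(i.min()+i.max())/2)
prof=a[330:352].sum(2).mean(0);w=np.clip(np.median(prof[60:650])-60-prof,0,None)
t=[(w[c-8:c+9]*np.arange(c-8,c+9)).sum()/max(w[c-8:c+9].sum(),1) for c in range(155,560,40)];print(np.polyfit(np.arange(11)*10,t,1))
c=camera_params("top");p,d=snapshot("top");np.savez("t6.npz",p=p,d=d)
d0=np.load("t2.npz")["p"].astype(int)
E
```

```text
time: 23.15
tool_pos: [481.3, 237.0, 26.9]
tcp_rot: [-180.0, -0.1, 12.9]
ft_force: [1.3, 1.9, 6.2]
finger_gap: 17.3
time: 23.4
tool_pos: [481.3, 236.8, 26.9]
tcp_rot: [-180.0, -0.1, 12.9]
ft_force: [1.0, 1.9, 5.4]
finger_gap: 17.6
time: 24.65
tool_pos: [416.5, 221.6, 210.1]
tcp_rot: [180.0, 0.0, 12.9]
ft_force: [-0.9, -0.4, -0.3]
finger_gap: 42.9
82.125 410.1
83.25 410.0
83.0 410.0
block 409.5
[  4.007306   154.33582129]
```

View pics/fin.png

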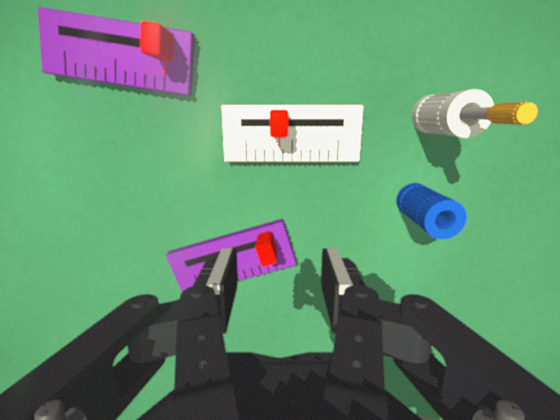

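The final view shows the rod standing in the aluminium holder at (470–535,112), the cursor at (279,123) reading 63.8 (block middle 63.7), and the purple and blue look-alikes unmoved. One last depth check of the rod, then I hand in if it agrees.

```bash
python3 - <<'E'
from h import *
from top import run
from bench import job
c=camera_params("wrist");p,d=snapshot("wrist");np.savez("w7.npz",p=p,d=d,E=c["extrinsics"],K=c["K"])
run("w7.npz",(525.3,77),75)
f=np.load("w7.npz");T=f["E"];vv,uu=np.mgrid[:420,:560];W=((np.stack([uu,vv,np.ones_like(uu)],-1)@np.linalg.inv(f["K"]).T)*f["d"][...,None])@T[:3,:3].T+T[:3,3]
k=(np.hypot(W[...,0]-525.3,W[...,1]-77)<12)&(W[...,2]>130);z=W[k][:,2];print(k.sum(),np.percentile(z,[50,75,90]))
top=np.median(z[z>137]);rim=W[(np.abs(W[...,2]-75)<4)&(np.hypot(W[...,0]-525.3,W[...,1]-77)<18)][:,2]
e=top-np.median(rim);print("exposed",e)
if 62.5<e<65.2: print(job.hand_in())
E
```

```text
w7.npz n 184 top med 138.43 [137.4 139.1] ctr [525.3  76.8 138.4] ref 698 74.37
557 [137.68842477 138.55600942 138.99003218]
exposed 64.07373910884871
the job is handed in; nothing more can be done
None
```

The job is handed in: the rod stands bottomed in the aluminium holder, and the red cursor reads about 63.8 mm.

- **Seating the rod:** I took the rod from its rest by the grip and lowered it down the bore, pushing the follower about 13 mm. I stopped at about 14 N when the resistance went hard. After letting go, I pressed the rod's top with the shut fingertips. It gave only 0.6 mm as the force rose to 15.7 N, so it was on the stop and stayed under the 30 N limit.
- **Exposed length:** the fingertips put the rod's top 64.1 mm above the rim, and two depth readings with the rod released also gave 64.1 mm.
- **In-hand readings:** two readings taken while the rod was gripped disagreed slightly, at 63.3 mm by depth and 64.6 mm by arm position. I relied on the released ones.
- **Cursor:** gripping it shifted it by about 2 mm, so the first setting read 66.1 mm and I corrected it. The index line now reads 63.8 mm and the block's middle 63.7 mm, about 0.3 mm below the exposed length. I left it there.

At hand-in the gripper was open and touching nothing, about 25 s in. The purple and blue look-alikes that were in view had not moved. I never went near the harmonica parts or the lamp base, but I did not check them again at the end.

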